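Snap ring onto the grinder service spindle

ROBOT

A 7-joint arm with a two-finger parallel gripper is mounted at the origin on a cart in front of the work surface, level with it; the furniture and walls round the work are solid. World frame = base frame: x ahead of the robot, y to its left, z up, the work surface at z = 0. Lengths are in m, angles in rad, forces in N, time in s.
With the tool pointing down it reaches from about 0.425 to 0.875 m from the base axis. Payload 4.7 kg.
Tool frame: the origin (TCP) lies between the finger pads; the fingertips stand 14 mm ahead of it and the grasp point (between the pads) lies 5 mm behind it; z points along the fingers, y is the line along which they close (so a half turn about z gives the same grasp; the last joint's range is limited). The gripper opens to 87 mm and grips with 3 to 60 N. Pads are 19 mm wide; open, the fingers measure 117 mm over their backs; the gripper's body (75 mm by 190 mm) begins 51 mm behind the grasp point.
Start: joints at [1.333, 0.321, -0.07, 1.45, 0.023, 1.371, -0.057], TCP at [0.162, -0.63, 0.237] pointing down, gripper open.
Joint ranges: [-2.86, 2.86], [-0.3, 2.09], [-1.38, 1.24], [0.06, 2.45], [-1.56, 4.7], [0.09, 2.05], [-2.69, 2.69]. Speed limits (rad/s): [2.57, 2.57, 3.14, 3.14, 3.14, 3.14, 3.14].

INTERFACE

Orientations are given as a rotation vector (axis times angle).
In Python, from bench import get_state, get_image, camera_params, close_job gives the robot as it stands. The module is installed in compiled form; this text tells all that it offers.
- The arm moves only by the tool arm_command, never from a script. Its argument "motion" is a list of rows, each a list of 5 numbers: the finger opening in mm, from 0 to 87, then the shift along the tool's x, y, z in mm, then the turn about the tool's z in degrees. In form: [[gripper, x, y, z, spin], ...]. A call has 1 to 5 rows; each row is the pose to reach, as a shift and turn from the pose commanded when the call began, along the tool's axes at that moment; what a row does not reach only later rows make up. A row lasts 1/12 s, in which the tool goes at most 41.7 mm and 7.16 degrees, less where a joint would pass 70% of its speed; a pose out of reach is approached as far as the arm can. A call with a gripper value outside its range is refused whole. The fingers move at their own pace and stop on an object; "newtons" is the grip in N (left out, the last holds). Time passes only in rows, so rows that repeat a pose let the fingers close. It gives the time, the measured TCP pose, the force, the opening and the grip force at its end, in the units of the state.
- get_state(): the state, without advancing time (a new reading comes with each control period).
- get_image(name): name is "side" or "top" or "wrist"; returns (picture, depth): 400x640x3 uint8, red, green, blue; 400x640 float32, m along the optical axis (not along the pixel's ray), 0 where there is no reading.
- camera_params(name): a dict with "intrinsics" (3x3 intrinsics, pixels), "extrinsics" (4x4, takes a point from camera to world coordinates). Camera axes: x right, y down, z forward; pixel columns grow to the right and rows downward; lengths in m; the calibration is good to about 2 mm. The wrist camera is an equidistant fisheye: a pixel r from the principal point sees the ray r / f radians off the axis. A picture is of the moment at which its call begins: read the wrist's pose just before it. camera_params takes no time and is no camera call; for the wrist camera it gives the pose at the moment of the call.
- close_job(): hands the job in; it is judged then, once.
The state is a dict: "time": time; "joint_positions": joint angles; "qd": joint speeds; "joint_torque": joint torques, N m; "position": TCP position; "tool_rot": TCP orientation; "ft_force": force on the tool from outside, world axes, zero at the start; "torque": the same for the moment, N m; "grip_width": opening from 0.0 (shut) to 1.0 (fully open); "grip_force": force on a finger pad.
Only numpy, scipy, OpenCV 4.12 (cv2) and the standard library are available. Lean on these libraries where they do the work, as an engineer would, in place of code of your own. Each camera call takes 0.05 s, during which the arm holds its last target. There are 200 camera calls.

TASK

Reassemble the grinder spindle in its service stand: put the loose collar over the spindle so that it rests on the sprung seat, then pinch the two ears of the snap ring together to spread it, slide it spread over the spindle and press the collar gently down with it until you feel the seat reach its stop. The groove is at that level: let the ring close into it, so that it holds the sprung collar down by itself, and let go; do not ram anything and leave the other things alone.

Things in the scene. Friction and masses are not known exactly. Their poses are not given: they have to be found in the camera images.
- stand: service stand, fixed: round grey foot 104 mm across, 14 mm high (hub 40 mm across, 26 mm high), origin on its axis at the underside on the worktop, z up. An upright steel spindle, 24 mm thick, is clamped in it on the axis at a height that differs each time: all heights given under stand_axis are to be raised by an unknown h of 0 to 8 mm.
- stand_axis (a point): point on the spindle's axis, 14 mm above the worktop. Above the worktop, plus h: dark sprung seat (ring, 44 mm outside), top at 46 mm, presses down 6 mm (3 N, at the end 6.6 N) to a hard stop; groove, 16 mm thick, 63 to 70 mm; flat spindle top 81 mm, last 5 mm tapering. With the seat at its stop the collar's top is at 64 mm: within 1 mm of there the ring fits the groove, higher up it clamps on the land.
- collar_centre (a point): centre of the loose ribbed aluminium collar, a plain tube of 46 mm outside diameter, 27 mm bore and 24 mm height (either end up), standing upright on the worktop with this point 12 mm up; about 0.12 kg. It fits round the spindle with 1.5 mm to spare all round.
- ring_centre (a point): centre of the bore of the loose steel snap ring, half-way up its 5 mm thick ring, which lies flat on the worktop (so this point is 2.5 mm up). Ring frame: z up, x from the bore centre towards the ears, y the line along which the ears are pinched. The ring is about 16 mm in bore and 32 mm outside when closed; its two halves move apart along y when it is spread. Behind (-x) is the heel, out to x = -22 mm. About 0.09 kg.
- ears (a point): point midway between the ring's two ears, 29 mm from the bore centre along the ring's x and 26 mm above the ring's underside. The ears are flat upright plates, 20 mm wide along x, reaching from 9 to 41 mm above the ring's underside; their outer faces are 44 mm apart when free and 29 mm apart when pinched fully together. The ears are crossed over, so pinching them together drives the half rings apart.
- jaw_a (a joint): how far one half ring is spread from free, in m (the other moves equally): 0 free, about 0.0003 when closed in the groove, 0.0075 fully spread against its stop. It passes the 24 mm spindle from about 0.0055; when merely clamped on the 24 mm land it reads about 0.005. Pinching takes 4 N at the start and 11.5 N at the stop on each ear, so hold with 25 N or more.
- shot_glass: bystander: small clear shot glass, 49 mm wide and 62 mm high, origin at its underside
- cup: bystander: white cup upside down, 74 mm wide and 55 mm high, origin at its underside
- teaspoon: bystander: steel teaspoon 130 mm long, lying on the worktop between the parts, origin at its underside
Not all that is in view belongs to the job. Leave any yellow look-alike of the part that bears ring_centre alone.

How it is judged:
By the outcome, as a careful person would: the job done as asked, in the order asked, and still so for the second after the job is handed in, with the robot touching nothing.
It also fails if it takes over 64 s, if anything falls off the work surface, if the arm or the gripper's body presses on something with over 40 N, if the wrist force passes 120 N, or if a joint passes its speed limit or range.

## Working session

There is one attempt and no reset: what is moved stays moved. The work goes in short steps, Python scripts to look and compute and a tool call to move; the robot and the scene stay as the last step left them, time stands still between calls to the robot, and variables do not carry over. Pictures are saved under pics/ and viewed, at most 10 in all, crops included, and the job is handed in when it is done.

Besides the shell and the picture viewer there is one more tool, called after "Emit:" as a command line: name --pt "numbers of a row" for each row, then --argument value for the rest. arm_command: Moves the arm, as the interface text tells. Its arguments: {"type":"object","properties":{"motion":{"type":"array"},"newtons":{"type":"number"}},"required":["motion"]}

```bash
mkdir -p pics
cat > h.py <<'E'
import numpy as np, cv2
from bench import *
from scipy.spatial.transform import Rotation as R
def cam(n):
    p=camera_params(n); return np.array(p['intrinsics']),np.array(p['extrinsics'])
def plane(K,E,u,v,z):
    d=E[:3,:3]@np.linalg.solve(K,[u,v,1.]); o=E[:3,3]; return o+d*(z-o[2])/d[2]
def cloud(K,E,D):
    v,u=np.mgrid[:D.shape[0],:D.shape[1]]
    P=np.stack([(u-K[0,2])/K[0,0]*D,(v-K[1,2])/K[1,1]*D,D],-1)
    return P@E[:3,:3].T+E[:3,3]
def st():
    s=get_state(); print('t',round(s['time'],2),'p',np.round(s['position'],4),'rot',np.round(s['tool_rot'],3),'F',np.round(s['ft_force'],1),'gw',round(s['grip_width']*87,1),'gf',np.round(s['grip_force'],1)); return s
E
python3 - <<'E'
from h import *
s=st()
print(np.round(R.from_rotvec(s['tool_rot']).as_matrix(),3))
for n in ['top','side']:
    im,d=get_image(n);cv2.imwrite(f'pics/{n}0.png',im[:,:,::-1]);np.save(f'{n}0.npy',d);np.save(f'{n}i.npy',im)
    K,E=cam(n);print(n,np.round(K,1).tolist(),np.round(E,3).tolist())
E
```

```text
t 0.0 p [ 0.1618 -0.629   0.2355] rot [-3.115e+00 -3.940e-01  1.000e-03] F [-0.6  0.1 -0.7] gw 87.0 gf 0.0
[[ 0.968  0.249 -0.001]
 [ 0.249 -0.968  0.002]
 [-0.    -0.002 -1.   ]]
top [[370.5, 0.0, 316.1], [0.0, 370.5, 201.9], [0.0, 0.0, 1.0]] [[0.007, -0.988, 0.154, 0.316], [-1.0, -0.002, 0.031, 0.226], [-0.03, -0.154, -0.988, 1.189], [0.0, 0.0, 0.0, 1.0]]
side [[404.5, 0.0, 318.9], [0.0, 404.5, 197.1], [0.0, 0.0, 1.0]] [[-0.889, -0.282, 0.361, 0.106], [-0.458, 0.538, -0.708, 1.022], [0.005, -0.795, -0.607, 0.706], [0.0, 0.0, 0.0, 1.0]]
```

View pics/top0.png

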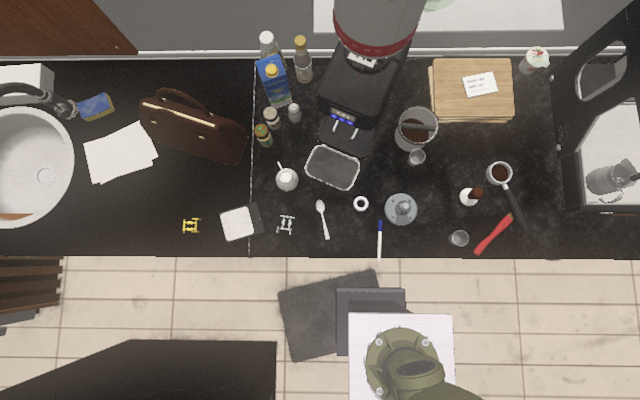

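View pics/side0.png

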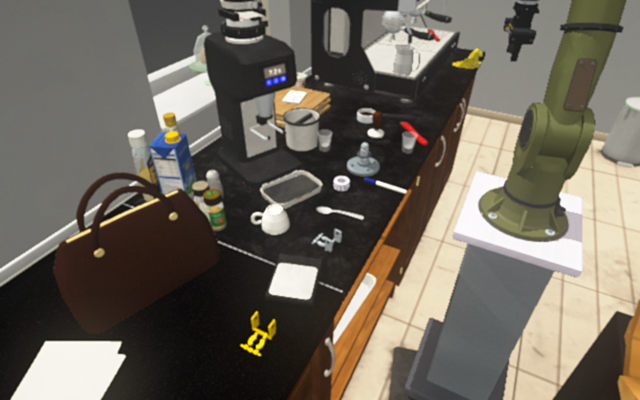

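Top view: stand at (400,209), white/aluminium collar at (361,203), grey ring at (286,224), with a yellow look-alike at (191,226). The grey steel one is the ring that fits the description. I'll measure these and make one enlarged crop to confirm.

Run:
```python
from h import *
im=np.load('topi.npy');d=np.load('top0.npy');K,E=cam('top')
for n,u,v,z in [('stand',400,209,.03),('collar',361,203,.024),('ring',286,224,.02),('spoon',322,215,0),('cup',287,180,.05),('pen',380,240,0),('glass',460,238,.0)]:
    print(n,np.round(plane(K,E,u,v,z),3))
P=cloud(K,E,d)
hsv=cv2.cvtColor(im,cv2.COLOR_RGB2HSV)
for n,(u0,u1,v0,v1) in dict(collar=(348,374,192,216),ring=(272,300,210,240),stand=(380,422,188,230)).items():
    p=P[v0:v1,u0:u1].reshape(-1,3);q=p[p[:,2]>.006]
    print(n,len(q),np.round(q.min(0),3),np.round(q.max(0),3),np.round((q.max(0)+q.min(0))/2,3))
    if n=='stand':
        t=q[q[:,2]>.06];print('spindle',len(t),np.round(t.mean(0),3),np.round(np.sort(t[:,2])[-8:],3))
        print(np.round(np.histogram(q[:,2],bins=20)[0],2))
    if n=='collar':
        t=q[q[:,2]>.018];print(np.round((t.max(0)+t.min(0))/2,4))
    if n=='ring':
        for zz in ((.004,.009),(.012,.05)):
            t=q[(q[:,2]>zz[0])&(q[:,2]<zz[1])];print(zz,len(t),np.round(t.mean(0),3))
a=cv2.resize(im[205:245,265:320],None,fx=9,fy=9,interpolation=cv2.INTER_CUBIC)
im2=np.load('sidei.npy')
b=cv2.resize(im2[165:255,300:400],None,fx=4,fy=4,interpolation=cv2.INTER_CUBIC)
c=np.zeros((720,max(a.shape[1],b.shape[1]),3),np.uint8)
c=np.zeros((600,800,3),np.uint8);a=cv2.resize(a,(400,290));c[:290,:400]=a;c[:360,400:]=b
cv2.imwrite('pics/crop.png',c[:360,:,::-1])
```

```text
stand [ 0.474 -0.001  0.03 ]
collar [0.494 0.12  0.024]
ring [0.426 0.357 0.02 ]
spoon [0.458 0.243 0.   ]
cup [0.562 0.353 0.05 ]
pen [0.378 0.059 0.   ]
glass [ 0.386 -0.193  0.   ]
collar 135 [0.316 0.083 0.006] [0.522 0.226 1.189] [0.419 0.154 0.597]
[0.4162 0.1613 0.6035]
ring 75 [0.316 0.226 0.006] [0.463 0.398 1.189] [0.39  0.312 0.597]
(0.004, 0.009) 26 [0.43  0.359 0.007]
(0.012, 0.05) 35 [0.407 0.361 0.032]
stand 864 [ 0.316 -0.068  0.006] [0.529 0.226 1.189] [0.423 0.079 0.598]
spindle 62 [0.472 0.001 0.117] [0.087 0.087 0.087 0.088 0.089 0.09  1.189 1.189]
[805  57   0   0   0   0   0   0   0   0   0   0   0   0   0   0   0   0
   0   2]
```

View pics/crop.png

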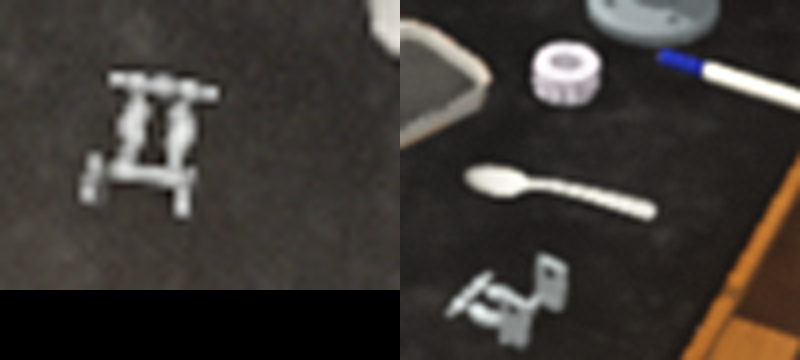

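The crop confirms the grey ring: heel toward world +x, ears upright toward the robot (crop ears (92,178) and (182,190)). Next I'll move toward the collar and stand for a wrist view.

```bash
cat >> h.py <<'E'
def go(*pts,yaw=0):
    s=get_state();M=R.from_rotvec(s['tool_rot']).as_matrix()
    for p in pts: print(np.round(M.T@(np.array(p)-s['position'])*1e3,1))
E
python3 -c "
from h import *
go([.30,-.45,.25],[.45,-.25,.25],[.46,-.1,.25],[.46,.06,.25])"
```

```text
[ 178.5 -139.   -14.2]
[ 373.6 -295.3  -14. ]
[ 420.6 -438.1  -13.7]
[ 460.5 -593.1  -13.5]
```

Emit:
arm_command --pt "87 31 -25 -3 0" --pt "87 62 -50 -6 0" --pt "87 93 -75 -9 0" --pt "87 124 -100 -12 0" --pt "87 155 -125 -14 0"

```text
time: 0.52
position: [0.2816, -0.4681, 0.2504]
tool_rot: [-3.117, -0.394, 0.0]
ft_force: [-0.0, 0.3, -0.3]
grip_width: 1.003
grip_force: 0.0
```

Emit:
arm_command --pt "62 31 -24 0 0" --pt "62 62 -48 0 0" --pt "62 93 -72 0 0" --pt "62 124 -96 0 0" --pt "62 155 -120 0 0"

```text
time: 0.93
position: [0.4017, -0.3132, 0.2503]
tool_rot: [3.117, 0.394, -0.001]
ft_force: [0.8, -1.2, -0.0]
grip_width: 0.742
grip_force: 0.0
```

Emit:
arm_command --pt "62 22 -30 0 0" --pt "62 44 -60 0 0" --pt "62 66 -90 0 0" --pt "62 88 -120 0 0" --pt "62 110 -150 0 0"

```text
time: 1.35
position: [0.4703, -0.1405, 0.2503]
tool_rot: [3.116, 0.394, -0.001]
ft_force: [0.5, 0.6, -0.6]
grip_width: 0.715
grip_force: 0.0
```

Emit:
arm_command --pt "62 9 -39 0 0" --pt "62 18 -78 0 0" --pt "62 27 -117 0 0" --pt "62 36 -156 0 0" --pt "62 40 -190 0 0"

```text
time: 1.77
position: [0.4612, 0.0547, 0.2503]
tool_rot: [-3.116, -0.397, -0.0]
ft_force: [0.1, 0.4, 0.7]
grip_width: 0.716
grip_force: 0.0
```

Emit:
arm_command --pt "62 0 0 0 0" --pt "62 0 0 0 0"

```text
time: 1.93
position: [0.4612, 0.0537, 0.2505]
tool_rot: [3.115, 0.402, -0.0]
ft_force: [0.1, -0.8, -0.2]
grip_width: 0.71
grip_force: 0.0
```

Run:
```python
from h import *
s=st();K,E=cam('wrist')
im,d=get_image('wrist');cv2.imwrite('pics/w1.png',im[:,:,::-1]);np.savez('w1.npz',im=im,d=d,K=K,E=E)
print(K,np.round(E,4),s['joint_positions'])
```

```text
t 1.93 p [0.4612 0.0537 0.2505] rot [ 3.115  0.402 -0.   ] F [ 0.1 -0.8 -0.2] gw 61.8 gf 0.0
[[309.70691629   0.         319.03559453]
 [  0.         309.70691629 199.33544167]
 [  0.           0.           1.        ]] [[ 0.254  -0.9224 -0.291   0.5426]
 [-0.9672 -0.2419 -0.0775  0.0738]
 [ 0.0011  0.3012 -0.9536  0.3988]
 [ 0.      0.      0.      1.    ]] [ 0.61270369 -0.07540318 -0.74025329  1.84553868 -0.05117527  1.35210587
 -1.42897653]
```

View pics/w1.png

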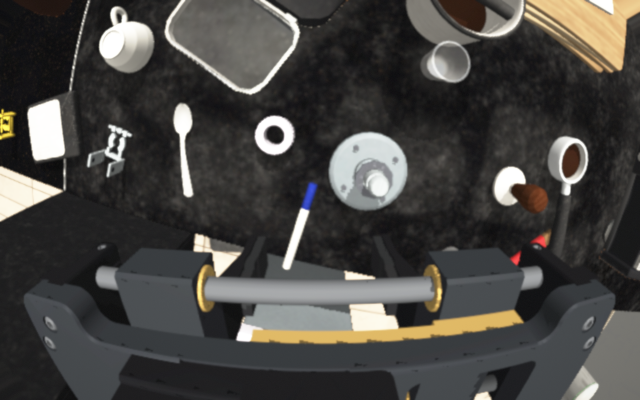

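The wrist view shows everything: collar (274,134), stand foot (368,171) with spindle tip (376,184), ring (115,145), spoon (183,150). I'll cast contours onto planes at known heights.

```bash
cat >> h.py <<'E'
def fray(K,E,uv):
    x=(np.atleast_2d(uv)-K[:2,2])/K[0,0]; r=np.linalg.norm(x,axis=1,keepdims=True)+1e-9
    d=np.hstack([x/r*np.sin(r),np.cos(r)]); return d@E[:3,:3].T
def fplane(K,E,uv,z):
    d=fray(K,E,uv); return E[:3,3]+d*((z-E[2,3])/d[:,2:])
def fcloud(K,E,D):
    v,u=np.mgrid[:D.shape[0],:D.shape[1]]
    d=fray(K,np.eye(4),np.stack([u,v],-1).reshape(-1,2).astype(float))
    return ((d/d[:,2:]*D.reshape(-1,1))@E[:3,:3].T+E[:3,3]).reshape(D.shape+(3,))
def circ(p):
    A=np.c_[2*p[:,:2],np.ones(len(p))];c=np.linalg.lstsq(A,(p[:,:2]**2).sum(1),rcond=None)[0]
    r=np.sqrt(c[2]+c[0]**2+c[1]**2);return c[:2],r,np.abs(np.linalg.norm(p[:,:2]-c[:2],axis=1)-r).mean()
E
python3 - <<'E'
from h import *
z=np.load('w1.npz');im,d,K,E=z['im'],z['d'],z['K'],z['E']
g=im.max(2);P=fcloud(K,E,d)
print('depth finite',(d>0).mean())
def comp(seed,th):
    m=(g>th).astype(np.uint8);n,l=cv2.connectedComponents(m);k=l[seed[1],seed[0]]
    m=(l==k).astype(np.uint8);c,_=cv2.findContours(m,cv2.RETR_EXTERNAL,cv2.CHAIN_APPROX_NONE)
    return m,max(c,key=len)[:,0].astype(float)
m,c=comp((368-25,171-10),110);print('foot',m.sum())
for zz in(.014,0): print(zz,[np.round(t,4) for t in circ(fplane(K,E,c,zz))])
for zz in (.0,.024): pass
m,c=comp((274,120),120);print('collar',m.sum(),c.min(0),c.max(0))
print([np.round(t,4) for t in circ(fplane(K,E,c,.024))])
h=cv2.findContours(((1-m)*255).astype(np.uint8)[100:170,240:310],cv2.RETR_LIST,cv2.CHAIN_APPROX_NONE)[0]
for q in h:
    if 20<len(q)<90: print('bore',[np.round(t,4) for t in circ(fplane(K,E,q[:,0]+[240.,100.],.024))])
# spindle & collar heights from depth
for n,(u0,u1,v0,v1),lo in [('spindle',(355,395,165,205),.075),('collar',(250,300,110,160),.018)]:
    q=P[v0:v1,u0:u1].reshape(-1,3);q=q[(q[:,2]>lo)&(q[:,2]<.12)];print(n,len(q),np.round(np.median(q,0),4),np.round(np.percentile(q[:,2],[5,50,95]),4))
q=P[100:185,70:140].reshape(-1,3)
print('table z',np.round(np.median(P[180:200,210:250].reshape(-1,3)[:,2]),4))
for lo,hi in((.003,.008),(.012,.05)):
    t=q[(q[:,2]>lo)&(q[:,2]<hi)];print('ring',lo,len(t),np.round(t.mean(0),4))
E
```

```text
depth finite 0.9962265625
foot 4758
0.014 [array([ 0.4776, -0.0094]), np.float64(0.0509), np.float64(0.0004)]
0 [array([ 0.4753, -0.0124]), np.float64(0.0527), np.float64(0.0004)]
collar 976 [254. 115.] [294. 154.]
[array([0.4938, 0.1171]), np.float64(0.0239), np.float64(0.0004)]
bore [array([0.4943, 0.117 ]), np.float64(0.0107), np.float64(0.0005)]
spindle 376 [ 0.4774 -0.0088  0.0849] [0.0795 0.0849 0.0866]
collar 739 [0.4937 0.1173 0.0239] [0.0196 0.0239 0.0253]
table z 0.0002
ring 0.003 349 [0.4336 0.3672 0.0052]
ring 0.012 810 [0.4234 0.4061 0.0219]
```

```bash
python3 -c "
from h import *
go([.494,.117,.06],[.494,.117,.017])"
```

```text
[ 48.  -55.3 190.2]
[ 48.1 -55.3 233.2]
```

Emit:
arm_command --pt "62 16 -18 36 0" --pt "62 32 -37 72 0" --pt "62 48 -55 110 0" --pt "62 48 -55 148 0" --pt "62 48 -55 180 0"

```text
time: 2.4
position: [0.4944, 0.1165, 0.0677]
tool_rot: [-3.116, -0.393, 0.002]
ft_force: [-0.6, -1.2, -0.7]
grip_width: 0.712
grip_force: 0.0
```

Emit:
arm_command --pt "62 0 0 14 0" --pt "62 0 0 28 0" --pt "62 0 0 28 0"

```text
time: 2.65
position: [0.4922, 0.1141, 0.0389]
tool_rot: [3.117, 0.39, -0.011]
ft_force: [-0.3, -0.3, 0.5]
grip_width: 0.714
grip_force: 0.0
```

Run:
```python
from h import *
s=st();K,E=cam('wrist')
im,d=get_image('wrist');g=im.max(2)
go([.494,.117,.017])
P=fcloud(K,E,d);m=(P[:,:,2]>.019)&(P[:,:,2]<.028)&(np.hypot(P[:,:,0]-.494,P[:,:,1]-.117)<.03)
q=P[m];print(len(q),np.round(q.min(0),4),np.round(q.max(0),4))
cv2.imwrite('pics/w2.png',im[:,:,::-1])
```

```text
t 2.65 p [0.4922 0.1141 0.0389] rot [ 3.117  0.39  -0.011] F [-0.3 -0.3  0.5] gw 62.1 gf 0.0
[ 1.3 -2.  23.6]
3030 [0.4705 0.094  0.019 ] [0.5165 0.1469 0.0278]
```

View pics/w2.png

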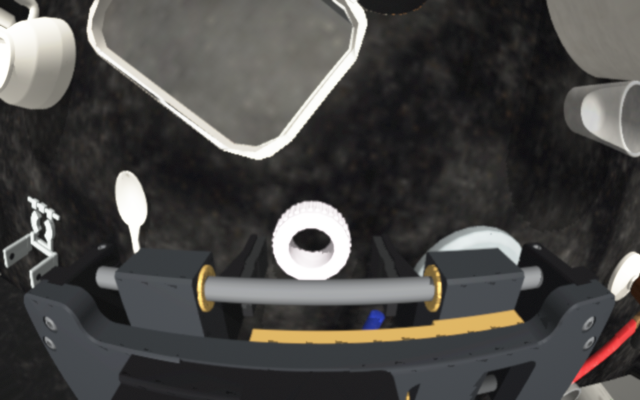

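Collar (312,240) sits between the fingers (≈245 and ≈390). Descending and gripping.

Emit:
arm_command --pt "62 1 -2 11 0" --pt "62 1 -2 22 0" --pt "62 1 -2 22 0" --pt "30 1 -2 22 0" --pt "30 1 -2 22 0" --newtons 25

```text
time: 3.12
position: [0.4952, 0.1191, 0.0208]
tool_rot: [3.117, 0.395, 0.001]
ft_force: [-0.1, -0.7, 1.2]
grip_width: 0.635
grip_force: 0.0
```

Emit:
arm_command --pt "30 0 0 0 0" --pt "30 0 0 0 0" --pt "30 0 0 0 0" --pt "30 0 0 -30 0" --pt "30 0 0 -60 0"

```text
time: 3.53
position: [0.493, 0.1187, 0.0797]
tool_rot: [-3.116, -0.395, 0.007]
ft_force: [1.4, 0.2, -0.7]
grip_width: 0.517
grip_force: 25.0
```

Emit:
arm_command --pt "30 0 0 -35 0" --pt "30 0 0 -60 0" --pt "30 0 0 -60 0"

```text
time: 3.78
position: [0.4984, 0.1201, 0.1459]
tool_rot: [3.116, 0.395, 0.015]
ft_force: [0.9, -0.2, -0.6]
grip_width: 0.518
grip_force: 25.0
```

Run:
```python
from h import *
s=st();K,E=cam('wrist')
im,d=get_image('wrist')
cv2.imwrite('pics/w3.png',im[:,:,::-1]);np.savez('w3.npz',im=im,d=d,K=K,E=E)
P=fcloud(K,E,d);p=np.array(s['position'])
m=(P[:,:,2]>p[2]-.005)&(P[:,:,2]<p[2]+.014)&(np.hypot(P[:,:,0]-p[0],P[:,:,1]-p[1])<.026);m[:,:]&=(im.max(2)>120)
q=P[m];print(len(q),np.round(q.min(0),4),np.round(q.max(0),4),np.round(np.percentile(q[:,2],[50,90]),4))
```

```text
t 3.78 p [0.4984 0.1201 0.1459] rot [3.116 0.395 0.015] F [ 0.9 -0.2 -0.6] gw 45.1 gf 25.0
2501 [0.484  0.0954 0.1409] [0.5203 0.142  0.1512] [0.1486 0.1496]
```

View pics/w3.png

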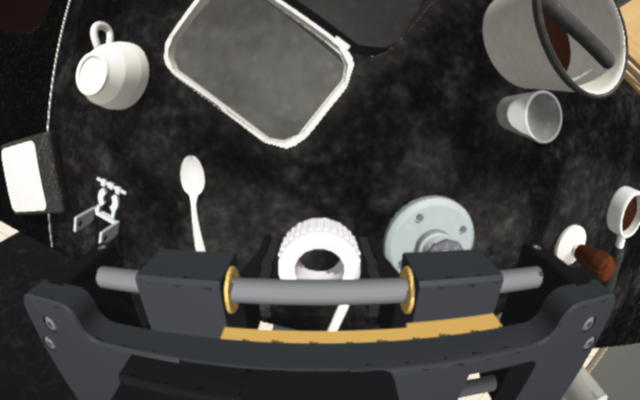

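Collar held at (318,258), level. Carrying it over the spindle.

```bash
python3 -c "
from h import *
st();go([.478,-.0085,.135])"
```

```text
t 3.83 p [0.4969 0.1194 0.1433] rot [3.116 0.394 0.009] F [ 0.6 -1.  -1.7] gw 45.2 gf 25.0
[-50.2 119.2   8.3]
```

Emit:
arm_command --pt "30 -15 35 2 0" --pt "30 -30 70 4 0" --pt "30 -42 100 4 0" --pt "30 -50 119 4 0" --pt "30 -50 119 4 0"

```text
time: 4.25
position: [0.474, -0.0147, 0.1346]
tool_rot: [3.116, 0.382, -0.007]
ft_force: [-0.2, -0.6, -0.5]
grip_width: 0.522
grip_force: 25.0
```

Emit:
arm_command --pt "30 0 0 0 0" --pt "30 0 0 0 0" --pt "30 0 0 0 0" --pt "30 0 0 0 0"

```text
time: 4.58
position: [0.4761, -0.0072, 0.1362]
tool_rot: [-3.116, -0.398, 0.001]
ft_force: [0.4, 0.7, -0.5]
grip_width: 0.517
grip_force: 25.0
```

```bash
cat > meas.py <<'E'
from h import *
s=st();K,E=cam('wrist')
im,d=get_image('wrist');st()
cv2.imwrite('pics/w4.png',im[:,:,::-1]);np.savez('w4.npz',im=im,d=d,K=K,E=E)
P=fcloud(K,E,d);p=np.array(s['position']);g=im.max(2)
m=(P[:,:,2]<.02)&(P[:,:,2]>.009)&(np.hypot(P[:,:,0]-.4775,P[:,:,1]+.009)<.056);q=P[m]
print('foot',len(q),np.round(q.min(0),4),np.round(q.max(0),4))
# foot far rim fit
q=q-[.4775,-.009,0];a=np.degrees(np.arctan2(q[:,1],q[:,0]));r=np.hypot(q[:,0],q[:,1])
pts=[q[(np.abs(a-t)<3)][np.argmax(r[np.abs(a-t)<3])] for t in range(-80,81,6) if (np.abs(a-t)<3).sum()>3]
print('foot fit',[np.round(t,4) for t in circ(np.array(pts)+[.4775,-.009,0])])
m=(P[:,:,2]>p[2]-.002)&(P[:,:,2]<p[2]+.008)&(np.hypot(P[:,:,0]-p[0],P[:,:,1]-p[1])<.028)&(g>100);q=P[m]
print('collar',len(q),np.round(q.min(0),4),np.round(q.max(0),4))
q=q-p;a=np.degrees(np.arctan2(q[:,1],q[:,0]));r=np.hypot(q[:,0],q[:,1])
pts=[q[(np.abs(a-t)<3)][np.argmax(r[np.abs(a-t)<3])] for t in range(-60,61,6) if (np.abs(a-t)<3).sum()>3]
print('collar fit',[np.round(t,4) for t in circ(np.array(pts)+p)])
E
python3 meas.py
```

```text
t 4.58 p [ 0.4761 -0.0072  0.1362] rot [-3.116e+00 -3.980e-01  1.000e-03] F [ 0.4  0.7 -0.5] gw 45.0 gf 25.0
t 4.63 p [ 0.4761 -0.0074  0.1363] rot [-3.116e+00 -3.980e-01  1.000e-03] F [-0.1  0.8 -1.3] gw 45.4 gf 25.0
foot 5823 [ 0.4307 -0.0619  0.009 ] [0.5277 0.0406 0.0199]
foot fit [array([ 0.4765, -0.0102]), np.float64(0.0512), np.float64(0.0002)]
collar 2263 [ 0.4635 -0.0321  0.1342] [0.4975 0.015  0.1428]
collar fit [array([ 0.4734, -0.0093]), np.float64(0.0238), np.float64(0.0003)]
```

Emit:
arm_command --pt "30 2.6 1.5 12 0" --pt "30 2.6 1.5 22 0" --pt "30 2.6 1.5 22 0" --pt "30 2.6 1.5 22 0" --pt "30 2.6 1.5 22 0"

```text
time: 5.05
position: [0.4789, -0.0093, 0.1142]
tool_rot: [-3.116, -0.395, 0.001]
ft_force: [0.7, 0.0, -0.7]
grip_width: 0.518
grip_force: 25.0
```

```bash
python3 meas.py
python3 - <<'E'
import cv2
a=cv2.imread('pics/w4.png')[190:310,220:420]
cv2.imwrite('pics/w4c.png',cv2.resize(a,None,fx=4,fy=4,interpolation=cv2.INTER_CUBIC))
E
```

```text
t 5.05 p [ 0.4789 -0.0093  0.1142] rot [-3.116e+00 -3.950e-01  1.000e-03] F [ 0.7  0.  -0.7] gw 45.1 gf 25.0
t 5.1 p [ 0.4791 -0.0094  0.1145] rot [-3.117 -0.395 -0.   ] F [-0.8 -0.2 -0.7] gw 45.5 gf 25.0
foot 6563 [ 0.424  -0.0624  0.009 ] [0.5279 0.0414 0.02  ]
foot fit [array([ 0.4765, -0.0103]), np.float64(0.0512), np.float64(0.0002)]
collar 2268 [ 0.466  -0.0343  0.1122] [0.5002 0.0129 0.1213]
collar fit [array([ 0.4764, -0.0114]), np.float64(0.0236), np.float64(0.0003)]
```

View pics/w4c.png

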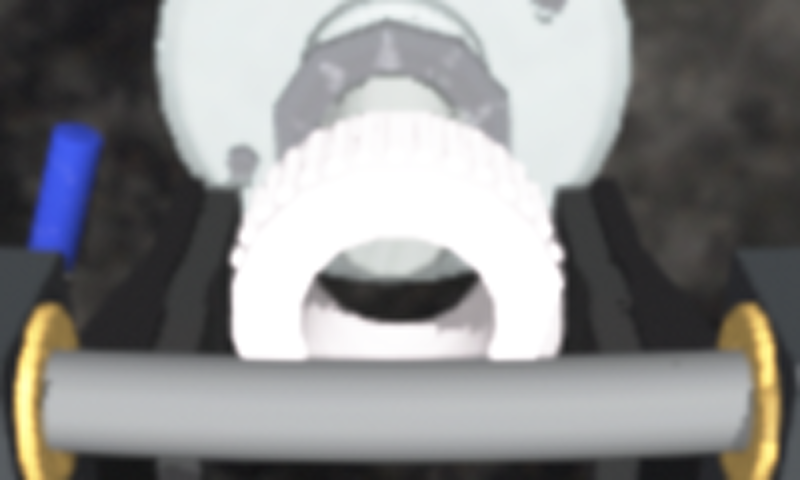

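Spindle shows laterally centred beneath the bore (crop: bore ≈398, spindle ≈395). Descending gently.

Emit:
arm_command --pt "30 0 -0.7 3 0" --pt "30 0 -0.7 6 0" --pt "30 0 -0.7 9 0" --pt "30 0 -0.7 11 0" --pt "30 0 -0.7 12 0"

```text
time: 5.52
position: [0.4786, -0.0088, 0.1021]
tool_rot: [-3.117, -0.394, 0.001]
ft_force: [-0.3, 0.6, -0.2]
grip_width: 0.52
grip_force: 25.0
```

Emit:
arm_command --pt "30 0 0 2 0" --pt "30 0 0 4 0" --pt "30 0 0 6 0" --pt "30 0 0 6 0"

```text
time: 5.85
position: [0.4786, -0.0088, 0.0961]
tool_rot: [-3.117, -0.395, 0.001]
ft_force: [-0.3, 0.2, -1.3]
grip_width: 0.524
grip_force: 25.0
```

Emit:
arm_command --pt "30 0 0 5 0" --pt "30 0 0 10 0" --pt "30 0 0 15 0" --pt "30 0 0 18 0" --pt "30 0 0 20 0"

```text
time: 6.27
position: [0.4784, -0.0088, 0.0758]
tool_rot: [-3.116, -0.395, 0.002]
ft_force: [0.3, 0.3, -1.3]
grip_width: 0.521
grip_force: 25.0
```

Emit:
arm_command --pt "30 0 0 1 0" --pt "30 0 0 2 0" --pt "30 0 0 3 0" --pt "30 0 0 3 0"

```text
time: 6.6
position: [0.4789, -0.0088, 0.0735]
tool_rot: [3.117, 0.395, -0.0]
ft_force: [0.9, 0.8, -1.4]
grip_width: 0.52
grip_force: 25.0
```

Emit:
arm_command --pt "30 0 0 1 0" --pt "30 0 0 2 0" --pt "30 0 0 2 0"

```text
time: 6.85
position: [0.479, -0.0088, 0.0716]
tool_rot: [3.117, 0.394, 0.0]
ft_force: [0.5, -0.2, -0.8]
grip_width: 0.518
grip_force: 25.0
```

Emit:
arm_command --pt "30 0 0 1 0" --pt "30 0 0 2 0" --pt "30 0 0 2 0"

```text
time: 7.1
position: [0.479, -0.0088, 0.0697]
tool_rot: [3.116, 0.394, 0.0]
ft_force: [-0.0, 0.2, 3.2]
grip_width: 0.515
grip_force: 25.0
```

Contact at about 4 N (seat top ≈ 50.5 mm, so h ≈ 4.5 mm). Releasing and lifting away.

Emit:
arm_command --pt "64 0 0 0 0" --pt "64 0 0 0 0" --pt "64 0 0 0 0" --pt "64 0 0 -15 0" --pt "64 0 0 -40 0"

```text
time: 7.52
position: [0.4765, -0.0087, 0.1076]
tool_rot: [-3.114, -0.394, 0.008]
ft_force: [0.0, -0.3, 0.6]
grip_width: 0.721
grip_force: 0.0
```

Emit:
arm_command --pt "64 0 0 -40 0" --pt "64 0 0 -80 0" --pt "64 0 0 -120 0" --pt "64 0 0 -130 0" --pt "64 0 0 -130 0"

```text
time: 7.93
position: [0.4812, -0.0088, 0.2432]
tool_rot: [3.114, 0.394, 0.011]
ft_force: [-1.2, 0.1, -0.3]
grip_width: 0.736
grip_force: 0.0
```

Run:
```python
from h import *
s=st();K,E=cam('wrist')
im,d=get_image('wrist');np.savez('w5.npz',im=im,d=d,K=K,E=E)
P=fcloud(K,E,d)
m=np.hypot(P[:,:,0]-.477,P[:,:,1]+.01)<.03
for lo,hi in((.066,.079),(.083,.092)):
    q=P[m&(P[:,:,2]>lo)&(P[:,:,2]<hi)];print(lo,len(q),np.round(np.median(q,0),4),np.round(q.min(0),4),np.round(q.max(0),4))
go([.424,.39,.22])
a=im;cv2.imwrite('pics/w5.png',a[:,:,::-1])
```

```text
t 7.93 p [ 0.4812 -0.0088  0.2432] rot [3.114 0.394 0.011] F [-1.2  0.1 -0.3] gw 64.0 gf 0.0
0.066 1035 [ 0.4816 -0.0097  0.0743] [ 0.4541 -0.0342  0.0661] [0.5009 0.0131 0.0789]
0.083 291 [ 0.4767 -0.0102  0.0854] [ 0.4662 -0.0208  0.083 ] [4.861e-01 2.000e-04 8.770e-02]
[  45.3 -400.3   20. ]
```

View pics/w5.png

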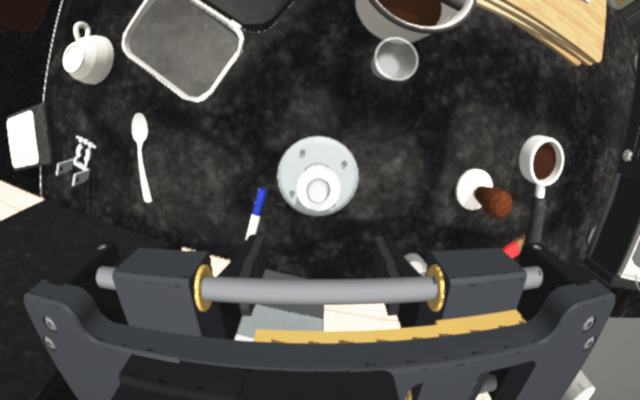

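Collar sits round the spindle (318,188), with top at ≈74.3 mm. Now to the ring at (77,160).

Emit:
arm_command --pt "80 3 -37 2 0" --pt "80 6 -74 5 0" --pt "80 9 -111 8 0" --pt "80 12 -148 10 0" --pt "80 15 -185 12 0"

```text
time: 8.4
position: [0.4455, 0.1751, 0.2253]
tool_rot: [3.116, 0.394, -0.005]
ft_force: [1.3, -0.2, 0.6]
grip_width: 0.911
grip_force: 0.0
```

Emit:
arm_command --pt "80 4 -37 2 0" --pt "80 8 -74 4 0" --pt "80 12 -111 6 0" --pt "80 15 -148 8 0" --pt "80 18 -185 8 0"

```text
time: 8.82
position: [0.4172, 0.3584, 0.2168]
tool_rot: [3.115, 0.394, -0.006]
ft_force: [1.1, 0.0, 1.0]
grip_width: 0.919
grip_force: 0.0
```

Emit:
arm_command --pt "80 0 0 0 0" --pt "80 0 0 0 0" --pt "80 0 0 0 0"

```text
time: 9.07
position: [0.4178, 0.357, 0.2175]
tool_rot: [3.115, 0.396, -0.005]
ft_force: [-0.0, -0.4, 0.3]
grip_width: 0.922
grip_force: 0.0
```

Run:
```python
from h import *
s=st();K,E=cam('wrist');print(np.round(s['joint_positions'],2))
im,d=get_image('wrist');np.savez('w6.npz',im=im,d=d,K=K,E=E)
cv2.imwrite('pics/w6.png',im[:,:,::-1])
P=fcloud(K,E,d)
near=np.hypot(P[:,:,0]-.425,P[:,:,1]-.362)<.06
for lo,hi in((.003,.008),(.010,.05)):
    m=(near&(P[:,:,2]>lo)&(P[:,:,2]<hi)).astype(np.uint8)
    n,l,stt,_=cv2.connectedComponentsWithStats(m)
    for k in range(1,n):
        if stt[k,4]>15:
            q=P[l==k];print(lo,stt[k].tolist(),np.round(q.mean(0),4),np.round(q.min(0),4),np.round(q.max(0),4),np.round(np.median(im[l==k],0)))
```

```text
t 9.07 p [0.4178 0.357  0.2175] rot [ 3.115  0.396 -0.005] F [-0.  -0.4  0.3] gw 80.2 gf 0.0
[ 0.19  0.27 -1.09  1.7   0.24  1.33 -2.26]
0.003 [307, 143, 38, 29, 303] [0.4397 0.3587 0.0049] [0.4199 0.3309 0.003 ] [0.4533 0.3749 0.007 ] [222. 225. 223.]
0.003 [320, 162, 14, 24, 143] [0.4235 0.347  0.0053] [0.4071 0.341  0.0035] [0.4369 0.3526 0.0076] [227. 231. 228.]
0.003 [297, 173, 7, 6, 22] [0.4116 0.3766 0.0052] [0.4084 0.3733 0.0031] [0.4144 0.3814 0.008 ] [217. 221. 218.]
0.01 [288, 174, 11, 22, 103] [0.4068 0.3822 0.035 ] [0.3956 0.3785 0.0114] [0.4146 0.3861 0.0427] [178. 184. 181.]
0.01 [320, 188, 10, 24, 136] [0.3975 0.3441 0.0316] [0.3861 0.3401 0.0102] [0.4056 0.3483 0.0424] [165. 170. 167.]
```

View pics/w6.png

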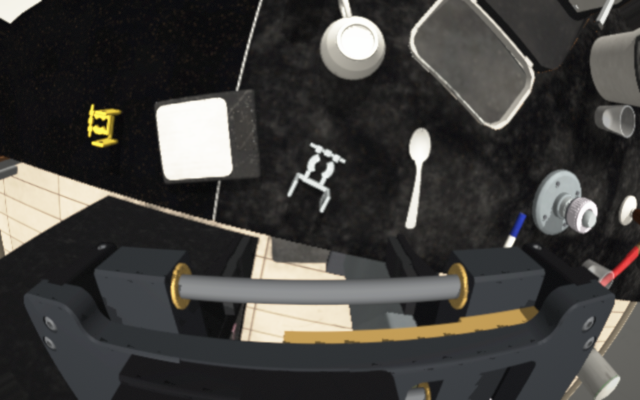

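Ring at (318,175), ears at (296,187) and (324,200), yellow look-alike far left at (103,127). Needs +28° spin; trying that over the ears.

Emit:
arm_command --pt "80 -4 -2 10 7" --pt "80 -8 -5 20 14" --pt "80 -11 -7 30 21" --pt "80 -15 -10 40 28" --pt "80 -15 -10 40 28"

```text
time: 9.53
position: [0.4022, 0.3604, 0.1777]
tool_rot: [3.117, -0.384, -0.004]
ft_force: [0.1, -0.6, -1.2]
grip_width: 0.917
grip_force: 0.0
```

Emit:
arm_command --pt "80 0 0 0 0" --pt "80 0 0 0 0"

```text
time: 9.7
position: [0.402, 0.3625, 0.1796]
tool_rot: [3.118, -0.372, 0.003]
ft_force: [-0.4, 0.8, 0.2]
grip_width: 0.921
grip_force: 0.0
```

```bash
cat > m2.py <<'E'
from h import *
s=st();K,E=cam('wrist');print(np.round(s['joint_positions'],2))
M=R.from_rotvec(s['tool_rot']).as_matrix();print('tool x ang',np.degrees(np.arctan2(M[1,0],M[0,0])),'tilt',np.round(M[:2,2],4))
im,d=get_image('wrist');np.savez('w7.npz',im=im,d=d,K=K,E=E)
P=fcloud(K,E,d)
near=np.hypot(P[:,:,0]-.425,P[:,:,1]-.362)<.06
c=[]
for lo,hi in((.003,.008),(.012,.05)):
    m=(near&(P[:,:,2]>lo)&(P[:,:,2]<hi)&(im.max(2)>90)).astype(np.uint8)
    n,l,stt,_=cv2.connectedComponentsWithStats(m)
    for k in range(1,n):
        if stt[k,4]>40:
            q=P[l==k];b=(q.min(0)+q.max(0))/2
            print(lo,stt[k].tolist(),np.round(q.mean(0),4),np.round(q.min(0),4),np.round(q.max(0),4))
            if lo>.01:
                r=cv2.minAreaRect(q[:,:2].astype(np.float32)*1000);print('  rect',np.round(r[0],1),np.round(r[1],1),round(r[2],1));c.append(np.array(r[0])/1e3)
if len(c)==2:
    mid=(c[0]+c[1])/2;e=c[0]-c[1];print('mid',np.round(mid,4),'sep',np.linalg.norm(e),'ang',np.degrees(np.arctan2(e[1],e[0]))%180-90);go([*mid,.0225])
E
python3 m2.py
```

```text
t 9.7 p [0.402  0.3625 0.1796] rot [ 3.118e+00 -3.720e-01  3.000e-03] F [-0.4  0.8  0.2] gw 80.2 gf 0.0
[-0.16  0.18 -0.69  1.78  0.13  1.23 -2.69]
tool x ang -13.598904498084444 tilt [ 0.0015 -0.0017]
0.003 [297, 140, 25, 8, 130] [0.4473 0.36   0.0048] [0.4417 0.3481 0.003 ] [0.4526 0.3736 0.0067]
0.003 [323, 140, 17, 8, 83] [0.4422 0.3393 0.0046] [0.4381 0.33   0.0031] [0.4463 0.3469 0.0064]
0.003 [304, 149, 9, 22, 150] [0.4305 0.3666 0.0052] [0.4194 0.3606 0.0037] [0.4419 0.3716 0.007 ]
0.003 [322, 149, 11, 30, 183] [0.4228 0.3469 0.0051] [0.4061 0.3409 0.003 ] [0.4369 0.3536 0.0079]
0.012 [295, 179, 6, 27, 122] [0.4066 0.3819 0.0371] [0.3951 0.3786 0.0122] [0.4145 0.3862 0.0423]
  rect [404.8 382.7] [ 4.3 19.8] 76.7
0.012 [335, 179, 6, 27, 130] [0.3974 0.3435 0.0336] [0.3858 0.34   0.0123] [0.4054 0.3471 0.042 ]
  rect [395.7 344. ] [ 4.1 20.1] 77.6
mid [0.4002 0.3633] sep 0.03978286631032993 ang -13.294039480833803
[ -1.6   0.3 157.3]
```

Emit:
arm_command --pt "70 -1 0 30 -2" --pt "70 -1.5 0 60 -2" --pt "70 -1.5 0 85 -2" --pt "70 -1.5 0 100 -2" --pt "70 -1.5 0 100 -2"

```text
time: 10.17
position: [0.3984, 0.3619, 0.0762]
tool_rot: [3.122, -0.316, -0.008]
ft_force: [-0.2, -0.3, -0.0]
grip_width: 0.808
grip_force: 0.0
```

```bash
python3 m2.py
```

```text
t 10.17 p [0.3984 0.3619 0.0762] rot [ 3.122 -0.316 -0.008] F [-0.2 -0.3 -0. ] gw 70.3 gf 0.0
[-0.31  0.27 -0.53  1.89  0.16  1.03 -2.68]
tool x ang -11.569851406050535 tilt [-0.0058 -0.0034]
0.003 [286, 150, 64, 12, 449] [0.4453 0.3518 0.0047] [0.4385 0.3296 0.003 ] [0.4522 0.3742 0.0071]
0.003 [295, 164, 16, 31, 317] [0.4302 0.3667 0.0051] [0.4188 0.3597 0.0031] [0.4413 0.3724 0.0076]
0.003 [305, 165, 40, 42, 438] [0.4208 0.3482 0.0051] [0.4042 0.3404 0.003 ] [0.4366 0.3689 0.0079]
0.003 [287, 203, 12, 8, 60] [0.4109 0.377  0.0046] [0.4075 0.3738 0.0031] [0.414  0.3817 0.0077]
0.012 [282, 207, 10, 42, 248] [0.4076 0.3816 0.0353] [0.3951 0.3785 0.0121] [0.4143 0.3862 0.0422]
  rect [404.7 382.2] [ 4.2 19.5] 78.0
0.012 [340, 210, 10, 42, 310] [0.3979 0.3437 0.0346] [0.3848 0.3399 0.0135] [0.4055 0.3479 0.0425]
  rect [395.2 344.1] [ 4.6 21.4] 74.8
mid [0.4    0.3631] sep 0.03934145415433359 ang -13.911686473472898
[ 0.8 -0.3 55.7]
```

Emit:
arm_command --pt "70 1 0 15 0" --pt "70 1 0 30 0" --pt "70 1 0 44 0" --pt "70 1 0 53 0" --pt "70 1 0 53 0"

```text
time: 10.63
position: [0.4009, 0.3635, 0.026]
tool_rot: [3.125, -0.317, -0.002]
ft_force: [-0.7, -0.3, 0.1]
grip_width: 0.804
grip_force: 0.0
```

Emit:
arm_command --pt "70 0 0 0 0" --pt "70 0 0 0 0"

```text
time: 10.8
position: [0.4019, 0.3647, 0.0278]
tool_rot: [-3.124, 0.317, -0.002]
ft_force: [0.6, -0.2, -0.8]
grip_width: 0.804
grip_force: 0.0
```

```bash
python3 m2.py
```

```text
t 10.8 p [0.4019 0.3647 0.0278] rot [-3.124e+00  3.170e-01 -2.000e-03] F [ 0.6 -0.2 -0.8] gw 69.9 gf 0.0
[-0.42  0.33 -0.41  1.92  0.16  0.92 -2.69]
tool x ang -11.572652092935657 tilt [0.0013 0.0016]
0.003 [283, 168, 81, 16, 735] [0.445  0.3525 0.0047] [0.4376 0.3299 0.003 ] [0.452  0.3749 0.0072]
0.003 [296, 184, 19, 43, 492] [0.43   0.3667 0.0052] [0.4177 0.3597 0.003 ] [0.4416 0.3722 0.0079]
0.003 [307, 186, 50, 54, 733] [0.4195 0.3491 0.0052] [0.403  0.3404 0.0031] [0.4368 0.3692 0.008 ]
0.003 [285, 234, 15, 8, 74] [0.411  0.3775 0.005 ] [0.4079 0.3734 0.0032] [0.4142 0.3821 0.008 ]
0.012 [278, 240, 13, 39, 301] [0.4114 0.3809 0.0325] [0.4042 0.3788 0.0123] [0.4143 0.3847 0.0422]
  rect [409.3 381.7] [ 4.1 10.3] 74.4
0.012 [349, 242, 16, 37, 377] [0.4009 0.3433 0.0299] [0.3864 0.3401 0.0122] [0.4049 0.3478 0.0427]
  rect [395.5 343.9] [ 4.6 19.3] 76.6
mid [0.4024 0.3628] sep 0.04024466418547318 ang -20.05652553718528
[0.8 1.7 5.3]
```

Emit:
arm_command --pt "70 -1.5 1 3 0" --pt "70 -1.5 1 5 0" --pt "70 -1.5 1 5 0" --pt "20 -1.5 1 5 0" --pt "20 -1.5 1 5 0" --newtons 35

```text
time: 11.27
position: [0.3994, 0.3632, 0.0215]
tool_rot: [3.126, -0.316, 0.0]
ft_force: [-0.4, -0.1, -0.2]
grip_width: 0.722
grip_force: 0.0
```

Emit:
arm_command --pt "20 0 0 0 0" --pt "20 0 0 0 0" --pt "20 0 0 0 0" --pt "20 0 0 0 0" --pt "20 0 0 0 0"

```text
time: 11.68
position: [0.3994, 0.3628, 0.0216]
tool_rot: [3.125, -0.317, -0.0]
ft_force: [-0.9, -1.7, 3.7]
grip_width: 0.378
grip_force: 35.0
```

Emit:
arm_command --pt "20 0 0 0 0" --pt "20 0 0 0 0" --pt "20 0 0 0 0"

```text
time: 11.93
position: [0.3994, 0.3628, 0.0217]
tool_rot: [3.125, -0.317, -0.0]
ft_force: [-1.5, -2.4, 4.1]
grip_width: 0.379
grip_force: 35.0
```

Emit:
arm_command --pt "20 0 0 -10 0" --pt "20 0 0 -30 0" --pt "20 0 0 -60 0" --pt "20 0 0 -80 0" --pt "20 0 0 -80 0" --newtons 45

```text
time: 12.35
position: [0.4019, 0.3661, 0.1066]
tool_rot: [-3.119, 0.315, -0.01]
ft_force: [-0.2, 0.6, -0.3]
grip_width: 0.306
grip_force: 52.6
```

Emit:
arm_command --pt "20 0 0 0 0" --pt "20 0 0 0 0" --pt "20 0 0 0 0"

```text
time: 12.6
position: [0.3987, 0.3625, 0.1001]
tool_rot: [3.124, -0.316, -0.003]
ft_force: [0.1, -0.3, -0.6]
grip_width: 0.307
grip_force: 52.6
```

Run:
```python
from h import *
s=st();K,E=cam('wrist')
im,d=get_image('wrist');np.savez('w8.npz',im=im,d=d,K=K,E=E);print(np.round(s['joint_positions'],2))
P=fcloud(K,E,d);p=np.array(s['position']);M=R.from_rotvec(s['tool_rot']).as_matrix()
q=(P-p)@M*1e3   # tool frame mm
m=(np.abs(q[...,2])<32)&(np.abs(q[...,1])<35)&(q[...,0]>-15)&(q[...,0]<65)&(im.max(2)>100)
for lo in range(-32,32,4):
    k=m&(q[...,2]>=lo)&(q[...,2]<lo+4)
    if k.sum()>10: print(lo,k.sum(),np.round(q[k].min(0),1),np.round(q[k].max(0),1))
cv2.imwrite('pics/w8.png',cv2.resize(im[150:310,200:440],None,fx=3.3,fy=3.3,interpolation=cv2.INTER_CUBIC)[:,:,::-1])
```

```text
t 12.6 p [0.3987 0.3625 0.1001] rot [ 3.124e+00 -3.160e-01 -3.000e-03] F [ 0.1 -0.3 -0.6] gw 26.7 gf 52.6
[-0.42  0.23 -0.41  1.87  0.1   1.07 -2.64]
-20 240 [  2.1 -13.  -19.6] [ 11.8  14.7 -16. ]
-16 50 [  0.3 -13.1 -15.9] [ 11.2  14.3 -12.1]
-12 58 [  3.9 -12.5 -11.9] [11.1 14.6 -8.1]
-8 34 [  8.9 -12.   -7.9] [10.7 14.  -4. ]
-4 40 [  8.7 -12.3  -3.9] [10.8 14.2 -0.1]
0 40 [ -1.8 -12.4   0. ] [10.3 14.1  4. ]
4 38 [  2.5 -12.4   4. ] [10.  14.3  7.8]
8 38 [  7.8 -17.7   8. ] [12.6 19.1 11.9]
12 437 [  3.8 -19.8  12.2] [17.8 19.3 16. ]
16 1282 [  8.  -21.6  16. ] [49.6 23.5 20. ]
20 860 [  8.2 -22.3  20. ] [50.  23.6 24. ]
```

View pics/w8.png

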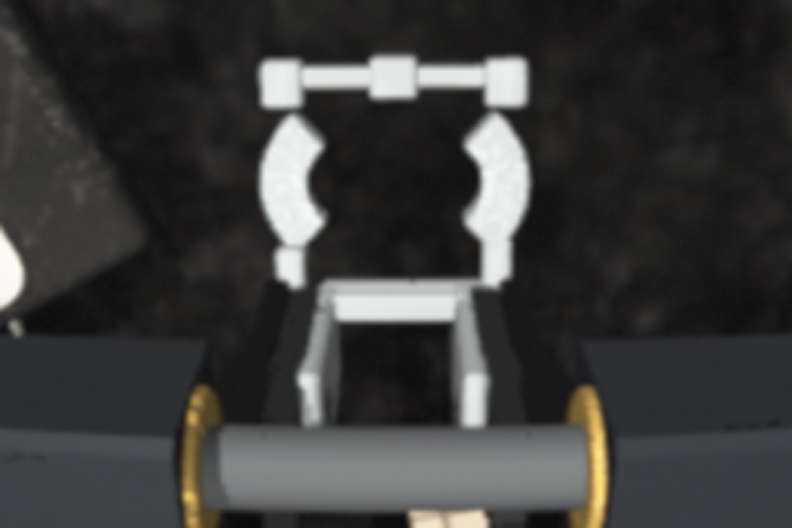

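Ring is fully spread: halves at crop (290,180)/(497,180), heel (393,75), ears squarely in the pads. Lifting higher and carrying it to the spindle.

Emit:
arm_command --pt "20 0 0 -20 0" --pt "20 5 10 -40 0" --pt "20 13 35 -55 0" --pt "20 22 65 -60 0" --pt "20 32 95 -60 0"

```text
time: 13.07
position: [0.4119, 0.2636, 0.1622]
tool_rot: [-3.125, 0.313, -0.001]
ft_force: [1.0, -0.8, -0.9]
grip_width: 0.301
grip_force: 52.6
```

Emit:
arm_command --pt "20 11 30 0 0" --pt "20 22 60 0 0" --pt "20 33 90 0 0" --pt "20 44 120 0 0" --pt "20 54 150 0 0"

```text
time: 13.48
position: [0.4341, 0.1042, 0.1606]
tool_rot: [3.125, -0.317, -0.002]
ft_force: [0.3, 0.9, -0.6]
grip_width: 0.306
grip_force: 52.6
```

Emit:
arm_command --pt "20 10 30 0 0" --pt "20 20 58 0 0" --pt "20 28 80 0 0" --pt "20 34 98 0 0" --pt "20 36 104 0 0"

```text
time: 13.9
position: [0.4485, -0.0065, 0.1605]
tool_rot: [3.124, -0.324, -0.003]
ft_force: [0.2, -0.4, -0.4]
grip_width: 0.306
grip_force: 52.6
```

Emit:
arm_command --pt "20 0 0 0 0" --pt "20 0 0 0 0" --pt "20 0 0 0 0" --pt "20 0 0 0 0"

```text
time: 14.23
position: [0.4488, -0.0016, 0.1614]
tool_rot: [-3.126, 0.313, 0.001]
ft_force: [-0.2, -0.0, -0.2]
grip_width: 0.31
grip_force: 52.6
```

```bash
cat > m3.py <<'E'
from h import *
s=st();K,E=cam('wrist');print(np.round(s['joint_positions'],2))
im,d=get_image('wrist');np.savez('w9.npz',im=im,d=d,K=K,E=E)
P=fcloud(K,E,d);p=np.array(s['position']);M=R.from_rotvec(s['tool_rot']).as_matrix();print('tilt',np.round(M[:,2],4),'x',np.round(M[:,0],3))
q=(P-p)@M*1e3;g=im.max(2)>90
def ext(n,k):
    if k.sum()>5: a=q[k];print(n,k.sum(),np.round(a.min(0),1),np.round(a.max(0),1),'mid',np.round((a.min(0)+a.max(0))/2,1),'med',np.round(np.median(a,0),1))
top=g&(np.abs(q[...,2]-17)<3.5)
n,l=cv2.connectedComponents(top.astype(np.uint8))
for k in range(1,n):
    if (l==k).sum()>60: ext('ringpart',l==k)
w=np.hypot(P[...,0]-.477,P[...,1]+.01)
below=q[...,2]>24
ext('spindle',g&below&(P[...,2]>.082)&(P[...,2]<.09)&(w<.016))
ext('collar top',g&below&(P[...,2]>.071)&(P[...,2]<.077)&(w<.028))
f=below&(P[...,2]>.009)&(P[...,2]<.02)&(w<.058)
a=P[f]-[.477,-.01,0];t=np.degrees(np.arctan2(a[:,1],a[:,0]));r=np.hypot(a[:,0],a[:,1])
pts=np.array([a[np.abs(t-b)<3][np.argmax(r[np.abs(t-b)<3])] for b in range(-90,91,6) if (np.abs(t-b)<3).sum()>3])+[.477,-.01,0]
c,R_,e=circ(pts);print('foot',np.round(c,4),R_,e,'tool',np.round(M.T@(np.array([*c,.014])-p)*1e3,1))
E
python3 m3.py
```

```text
t 14.23 p [ 0.4488 -0.0016  0.1614] rot [-3.126e+00  3.130e-01  1.000e-03] F [-0.2 -0.  -0.2] gw 26.9 gf 52.6
[ 0.   -0.05 -0.06  2.02 -0.    1.17 -1.82]
tilt [-4.e-04  2.e-04 -1.e+00] x [ 0.98  -0.198 -0.   ]
ringpart 113 [43.1 -2.9 18.6] [50.   4.9 20.5] mid [46.6  1.  19.6] med [46.2  1.  20. ]
ringpart 146 [41.5 16.1 18. ] [49.6 23.  20.5] mid [45.5 19.5 19.2] med [45.5 19.6 19.8]
ringpart 77 [ 41.4 -21.   18.6] [ 47.9 -14.7  20.5] mid [ 44.7 -17.8  19.6] med [ 43.9 -18.   20.1]
ringpart 555 [ 10.6 -21.6  13.5] [ 39.7 -11.2  20.5] mid [ 25.2 -16.4  17. ] med [ 25.3 -16.9  19.2]
ringpart 885 [  4.5 -11.9  13.5] [39.9 23.6 20.5] mid [22.2  5.8 17. ] med [19.7 17.2 18.4]
spindle 382 [17.8 -7.3 73.3] [39.6 14.6 79.3] mid [28.7  3.7 76.3] med [25.8  4.7 76. ]
collar top 1407 [  7.6 -18.7  84.5] [51.8 25.6 90.3] mid [29.7  3.5 87.4] med [35.1  1.8 86.9]
foot [ 0.4759 -0.0105] 0.051618910029729986 0.0002556551762398825 tool [ 28.4   3.4 147.3]
```

Run:
```python
from h import *
z=np.load('w9.npz');im,d,K,E=z['im'],z['d'],z['K'],z['E'];s=get_state()
P=fcloud(K,E,d);p=np.array([.4488,-.0016,.1614]);M=R.from_rotvec([-3.126,.313,.001]).as_matrix()
q=(P-p)@M*1e3;g=im.max(2)>110
m=g&(np.abs(q[...,2]-19)<7)&(np.abs(q[...,1])<26)&(q[...,0]>8)&(q[...,0]<53)
for x in range(8,52,3):
  for sg in(1,-1):
    k=m&(np.abs(q[...,0]-x-1.5)<1.5)&(sg*(q[...,1]-1)>0)
    if k.sum()>6: print(x+1.5,sg,k.sum(),'z',np.round(np.percentile(q[k][:,2],[10,50,90]),1),'|y|',np.round(np.percentile(sg*(q[k][:,1]-1),[2,98]),1))
```

```text
9.5 1 178 z [13.3 16.9 20.4] |y| [ 0.6 18.6]
9.5 -1 156 z [13.2 16.6 20.8] |y| [ 0.  15.9]
12.5 1 48 z [17.6 18.4 19.1] |y| [15.7 20.7]
12.5 -1 38 z [12.6 13.9 15.2] |y| [15.6 20.8]
15.5 1 45 z [17.8 18.7 19.7] |y| [15.8 20.6]
15.5 -1 53 z [13.5 14.4 16. ] |y| [15.5 20.7]
18.5 1 46 z [17.6 18.3 19.1] |y| [14.5 20.5]
18.5 -1 70 z [14.5 18.6 19.8] |y| [14.5 20.5]
21.5 1 87 z [17.8 18.5 20. ] |y| [12.4 21.5]
21.5 -1 85 z [18.2 19.1 20. ] |y| [12.6 21.6]
24.5 1 72 z [17.9 18.8 19.8] |y| [14.5 22.4]
24.5 -1 75 z [18.6 19.4 20.5] |y| [14.6 22.5]
27.5 1 66 z [18.  19.1 19.5] |y| [15.4 22.4]
27.5 -1 63 z [18.6 19.3 20. ] |y| [15.5 22.5]
30.5 1 71 z [18.1 19.  19.9] |y| [15.  22.3]
30.5 -1 69 z [18.8 19.6 20.4] |y| [14.9 22.4]
33.5 1 76 z [18.4 19.1 20.1] |y| [12.4 21.5]
33.5 -1 84 z [18.8 19.7 20.7] |y| [12.5 21.9]
36.5 1 76 z [18.5 19.3 21.8] |y| [12.9 20.4]
36.5 -1 71 z [19.2 19.9 22.3] |y| [13.6 20.4]
39.5 1 26 z [18.9 19.7 22.4] |y| [15.6 18.7]
39.5 -1 22 z [19.6 21.  23.7] |y| [15.6 18.7]
42.5 1 67 z [19.2 19.9 20.9] |y| [ 0.7 21.8]
42.5 -1 71 z [19.7 20.3 21. ] |y| [ 0.2 22. ]
45.5 1 191 z [19.5 20.6 21.7] |y| [ 0.5 21.8]
45.5 -1 208 z [19.9 21.1 22. ] |y| [ 0.1 22.6]
48.5 1 156 z [19.6 20.7 23.1] |y| [ 0.5 21.7]
48.5 -1 128 z [19.6 21.  22.2] |y| [ 0.  22.2]
```

Emit:
arm_command --pt "20 1 2.5 12 0" --pt "20 1 2.5 26 0" --pt "20 1 2.5 36 0" --pt "20 1 2.5 40 0" --pt "20 1 2.5 40 0"

```text
time: 14.7
position: [0.4485, -0.0054, 0.1204]
tool_rot: [3.125, -0.315, -0.004]
ft_force: [-0.6, -0.8, -1.5]
grip_width: 0.302
grip_force: 52.6
```

Emit:
arm_command --pt "20 0 0 0 0" --pt "20 0 0 0 0" --pt "20 0 0 0 0"

```text
time: 14.95
position: [0.45, -0.0058, 0.1223]
tool_rot: [-3.126, 0.317, -0.002]
ft_force: [0.5, 0.4, -1.4]
grip_width: 0.306
grip_force: 52.6
```

```bash
python3 m3.py
```

```text
t 14.95 p [ 0.45   -0.0058  0.1223] rot [-3.126e+00  3.170e-01 -2.000e-03] F [ 0.5  0.4 -1.4] gw 26.6 gf 52.6
[ 0.01 -0.01 -0.05  2.07 -0.    1.08 -1.82]
tilt [ 1.4e-03 -1.0e-04 -1.0e+00] x [ 0.98  -0.201  0.001]
ringpart 85 [ 41.4 -20.9  18.8] [ 48.9 -14.1  20.5] mid [ 45.1 -17.5  19.6] med [ 44.9 -17.6  20.1]
ringpart 112 [43.1 -2.9 18.5] [49.6  4.9 20.5] mid [46.3  1.  19.5] med [46.1  1.  19.8]
ringpart 140 [41.3 16.1 18. ] [49.5 22.9 20.5] mid [45.4 19.5 19.2] med [45.2 20.  19.7]
ringpart 568 [ 10.6 -21.7  13.5] [ 39.7 -11.2  20.5] mid [ 25.2 -16.5  17. ] med [ 25.1 -16.9  19.2]
ringpart 901 [  3.4 -11.9  13.5] [40.1 23.5 20.5] mid [21.7  5.8 17. ] med [19.1 17.1 18.4]
spindle 865 [ 15.6 -11.2  34.9] [37.7 10.  40.3] mid [26.7 -0.6 37.6] med [27.3 -0.3 37. ]
collar top 1403 [  5.  -23.   45.4] [49.7 21.6 51.3] mid [27.3 -0.7 48.4] med [25.9  1.6 47.9]
foot [ 0.4762 -0.0107] 0.05150775724421475 0.0002532064129198388 tool [ 26.5  -0.4 108.3]
```

Emit:
arm_command --pt "20 -0.7 -1.5 3 0" --pt "20 -0.7 -1.5 5 0" --pt "20 -0.7 -1.5 6 0" --pt "20 -0.7 -1.5 6 0" --pt "20 -0.7 -1.5 6 0"

```text
time: 15.42
position: [0.449, -0.0043, 0.1154]
tool_rot: [3.125, -0.317, -0.0]
ft_force: [0.3, 0.1, -1.3]
grip_width: 0.304
grip_force: 52.6
```

```bash
python3 m3.py
```

```text
t 15.42 p [ 0.449  -0.0043  0.1154] rot [ 3.125 -0.317 -0.   ] F [ 0.3  0.1 -1.3] gw 26.5 gf 52.6
[ 0.   -0.   -0.05  2.07  0.    1.07 -1.82]
tilt [-3.e-04 -1.e-04 -1.e+00] x [ 0.98  -0.201 -0.   ]
ringpart 121 [43.1 -3.5 18.7] [50.1  5.4 20.5] mid [46.6  1.  19.6] med [46.6  1.  19.8]
ringpart 145 [41.4 15.5 18.5] [49.7 22.9 20.5] mid [45.5 19.2 19.5] med [45.5 19.9 19.8]
ringpart 81 [ 41.4 -21.1  18.9] [ 48.6 -14.8  20.5] mid [ 45.  -17.9  19.7] med [ 44.  -18.   20.1]
ringpart 557 [ 11.1 -21.6  13.5] [ 39.8 -11.5  20.5] mid [ 25.4 -16.5  17. ] med [ 25.1 -16.9  19.1]
ringpart 891 [  4.7 -12.   13.5] [40.  23.6 20.5] mid [22.3  5.8 17. ] med [19.7 17.2 18.5]
spindle 942 [ 16.8 -10.7  27.7] [38.8 12.  33.4] mid [27.8  0.6 30.5] med [28.7  1.  30.2]
collar top 1415 [  5.5 -21.3  38.4] [51.7 23.3 44.4] mid [28.6  1.  41.4] med [29.8  1.  41. ]
foot [ 0.476  -0.0106] 0.051588970210148945 0.00020672379159032852 tool [ 27.8   0.7 101.4]
```

Emit:
arm_command --pt "20 0 0 2.5 0" --pt "20 0 0 5 0" --pt "20 0 0 7.5 0" --pt "20 0 0 9 0" --pt "20 0 0 10 0"

```text
time: 15.88
position: [0.4488, -0.0042, 0.1051]
tool_rot: [3.125, -0.317, -0.001]
ft_force: [0.2, 0.7, -0.8]
grip_width: 0.305
grip_force: 52.6
```

Emit:
arm_command --pt "20 0 0 1 0" --pt "20 0 0 2 0" --pt "20 0 0 3 0" --pt "20 0 0 4 0" --pt "20 0 0 4 0"

```text
time: 16.3
position: [0.4489, -0.0042, 0.1013]
tool_rot: [3.125, -0.317, -0.001]
ft_force: [0.4, -0.1, -0.9]
grip_width: 0.304
grip_force: 52.6
```

Emit:
arm_command --pt "20 0 0 0.7 0" --pt "20 0 0 1.4 0" --pt "20 0 0 2 0" --pt "20 0 0 2 0"

```text
time: 16.63
position: [0.4491, -0.0042, 0.0996]
tool_rot: [3.126, -0.317, 0.0]
ft_force: [0.1, -0.5, 0.5]
grip_width: 0.302
grip_force: 53.0
```

Emit:
arm_command --pt "20 0 0 0.7 0" --pt "20 0 0 1.4 0" --pt "20 0 0 2 0" --pt "20 0 0 2 0"

```text
time: 16.97
position: [0.4492, -0.0042, 0.0976]
tool_rot: [3.126, -0.317, 0.0]
ft_force: [-1.7, 0.9, 1.5]
grip_width: 0.305
grip_force: 53.3
```

Emit:
arm_command --pt "20 0 0 0.5 0" --pt "20 0 0 1 0" --pt "20 0 0 1.5 0" --pt "20 0 0 1.5 0"

```text
time: 17.3
position: [0.4492, -0.0042, 0.0961]
tool_rot: [3.126, -0.317, 0.0]
ft_force: [-0.3, -0.8, 2.8]
grip_width: 0.305
grip_force: 53.5
```

Emit:
arm_command --pt "20 0 0 0.5 0" --pt "20 0 0 1 0" --pt "20 0 0 1 0"

```text
time: 17.55
position: [0.4492, -0.0042, 0.0951]
tool_rot: [3.126, -0.317, 0.0]
ft_force: [-1.0, 0.4, 2.1]
grip_width: 0.305
grip_force: 53.7
```

Emit:
arm_command --pt "20 0 0 0.5 0" --pt "20 0 0 1 0" --pt "20 0 0 1 0"

```text
time: 17.8
position: [0.4492, -0.0042, 0.0941]
tool_rot: [3.126, -0.317, 0.0]
ft_force: [-1.3, 1.0, 2.9]
grip_width: 0.305
grip_force: 53.8
```

Emit:
arm_command --pt "20 0 0 0.5 0" --pt "20 0 0 1 0" --pt "20 0 0 1 0"

```text
time: 18.05
position: [0.4492, -0.0042, 0.0931]
tool_rot: [-3.126, 0.317, -0.001]
ft_force: [-1.1, 0.2, 4.9]
grip_width: 0.308
grip_force: 54.1
```

```bash
cat > m4.py <<'E'
from h import *
s=st();K,E=cam('wrist')
im,d=get_image('wrist');np.savez('w10.npz',im=im,d=d,K=K,E=E);st()
P=fcloud(K,E,d);p=np.array(s['position']);M=R.from_rotvec(s['tool_rot']).as_matrix()
q=(P-p)@M*1e3;g=im.max(2)>90
m=g&(np.abs(q[...,2]-19)<8)&(np.abs(q[...,1])<26)
for x in (12,21,24,27,30,33,36,45):
    o=[]
    for sg in(1,-1):
        k=m&(np.abs(q[...,0]-x)<1.5)&(sg*(q[...,1]-1)>11)&(sg*(q[...,1]-1)<24)
        if k.sum()>6: o+= [k.sum(),np.round(np.percentile(P[k][:,2]*1e3,[20,50,80]),1).tolist(),np.round(np.percentile(sg*(q[k][:,1]-1),[3,97]),1).tolist()]
    print(x,o)
w=np.hypot(P[...,0]-.476,P[...,1]+.0105)
k=g&(w<.009)&(P[...,2]>.075)&(P[...,2]<.095);print('spindle top',np.round(np.percentile(P[k][:,2]*1e3,[20,50,80]),1))
r=np.hypot(q[...,0]-27.7,q[...,1]-1)
for lo,hi in((.06,.0665),(.0665,.072),(.072,.0775)):
    k=g&(r<25)&(r>14)&(q[...,0]>20)&(P[...,2]>lo)&(P[...,2]<hi);print(lo,k.sum(),np.round(np.median(P[k],0),4))
E
python3 m4.py
```

```text
t 18.05 p [ 0.4492 -0.0042  0.0931] rot [-3.126e+00  3.170e-01 -1.000e-03] F [-1.1  0.2  4.9] gw 26.8 gf 54.1
t 18.1 p [ 0.4493 -0.0042  0.0932] rot [ 3.126e+00 -3.170e-01  1.000e-03] F [0.  0.2 4.7] gw 26.4 gf 54.0
12 [np.int64(77), [69.2, 74.8, 75.9], [11.5, 20.6], np.int64(74), [68.5, 78.3, 79.6], [11.5, 20.1]]
21 [np.int64(85), [74.2, 74.9, 75.3], [12.4, 21.3], np.int64(83), [73.5, 74.4, 75.0], [12.7, 21.4]]
24 [np.int64(103), [69.2, 74.5, 75.2], [12.4, 21.9], np.int64(102), [69.5, 74.1, 74.7], [11.6, 22.0]]
27 [np.int64(93), [68.7, 74.5, 75.1], [12.5, 22.3], np.int64(96), [68.9, 74.1, 74.7], [11.7, 22.3]]
30 [np.int64(89), [68.9, 74.5, 75.0], [11.2, 22.2], np.int64(86), [68.6, 73.8, 74.4], [11.8, 22.3]]
33 [np.int64(80), [73.8, 74.3, 75.1], [12.6, 21.9], np.int64(84), [73.1, 73.8, 74.5], [11.6, 21.9]]
36 [np.int64(113), [68.8, 73.7, 74.7], [11.6, 20.9], np.int64(107), [68.7, 73.2, 73.9], [11.7, 21.1]]
45 [np.int64(93), [72.4, 73.5, 74.4], [11.2, 21.7], np.int64(102), [72.1, 72.6, 73.6], [11.3, 23.1]]
spindle top [85.  85.6 86.1]
0.06 163 [ 0.4983 -0.013   0.0637]
0.0665 825 [ 0.4903 -0.0132  0.0686]
0.072 1334 [ 0.4826 -0.0153  0.074 ]
```

Emit:
arm_command --pt "20 0 0 0.3 0" --pt "20 0 0 0.5 0" --pt "20 0 0 0.5 0"

```text
time: 18.35
position: [0.4494, -0.0041, 0.093]
tool_rot: [-3.125, 0.317, -0.001]
ft_force: [-1.5, 1.2, 6.5]
grip_width: 0.307
grip_force: 54.6
```

Emit:
arm_command --pt "20 0 0 0.3 0" --pt "20 0 0 0.5 0" --pt "20 0 0 0.5 0"

```text
time: 18.6
position: [0.4495, -0.0041, 0.0928]
tool_rot: [-3.125, 0.317, -0.001]
ft_force: [-2.6, 0.7, 9.2]
grip_width: 0.307
grip_force: 55.3
```

Emit:
arm_command --pt "20 0 0 0.4 0" --pt "20 0 0 0.8 0" --pt "20 0 0 0.8 0"

```text
time: 18.85
position: [0.4495, -0.0041, 0.0926]
tool_rot: [-3.125, 0.317, -0.001]
ft_force: [-4.7, -0.3, 13.4]
grip_width: 0.307
grip_force: 56.5
```

```bash
python3 m4.py
```

```text
t 18.85 p [ 0.4495 -0.0041  0.0926] rot [-3.125e+00  3.170e-01 -1.000e-03] F [-4.7 -0.3 13.4] gw 26.7 gf 56.5
t 18.9 p [ 0.4495 -0.0041  0.0926] rot [-3.125e+00  3.170e-01 -1.000e-03] F [-4.3  0.5 12.9] gw 26.4 gf 56.5
12 [np.int64(79), [69.0, 74.1, 75.2], [11.4, 20.5], np.int64(69), [69.0, 78.0, 79.2], [11.5, 20.5]]
21 [np.int64(79), [73.9, 74.5, 75.0], [12.4, 21.3], np.int64(81), [73.2, 73.9, 74.3], [12.4, 21.6]]
24 [np.int64(102), [70.7, 74.3, 74.9], [12.9, 21.8], np.int64(105), [69.1, 73.6, 74.3], [12.5, 21.9]]
27 [np.int64(91), [68.7, 73.9, 74.7], [13.0, 22.3], np.int64(97), [68.6, 73.5, 74.2], [13.1, 22.9]]
30 [np.int64(91), [69.1, 74.1, 74.8], [11.1, 22.1], np.int64(91), [69.0, 73.4, 74.0], [11.2, 22.9]]
33 [np.int64(80), [73.5, 74.1, 74.6], [13.1, 21.9], np.int64(84), [72.8, 73.5, 74.0], [12.6, 21.9]]
36 [np.int64(107), [69.5, 73.7, 74.5], [11.7, 21.0], np.int64(109), [68.7, 73.0, 73.7], [11.6, 21.0]]
45 [np.int64(97), [72.3, 73.1, 74.1], [11.4, 22.5], np.int64(101), [71.9, 72.6, 73.2], [11.7, 23.0]]
spindle top [85.  85.5 86. ]
0.06 161 [ 0.4987 -0.013   0.0636]
0.0665 842 [ 0.4908 -0.0141  0.0686]
0.072 1317 [ 0.4825 -0.0149  0.0737]
```

Hard stop felt (force rising 5→13 N with no travel; ring top ≈73.7 mm as predicted). Letting the ring close slowly.

Emit:
arm_command --pt "28 0 0 0 0" --pt "30 0 0 0 0" --pt "32 0 0 0 0" --pt "34 0 0 0 0" --pt "36 0 0 0 0"

```text
time: 19.32
position: [0.4493, -0.0042, 0.0915]
tool_rot: [3.126, -0.316, 0.001]
ft_force: [-0.9, -0.7, 5.5]
grip_width: 0.395
grip_force: 7.4
```

Emit:
arm_command --pt "38 0 0 0 0" --pt "40 0 0 0 0" --pt "42 0 0 0 0" --pt "42 0 0 0 0" --pt "42 0 0 0 0"

```text
time: 19.73
position: [0.4491, -0.0043, 0.0912]
tool_rot: [3.125, -0.317, 0.0]
ft_force: [0.1, -0.5, 3.7]
grip_width: 0.48
grip_force: 3.1
```

```bash
python3 m4.py
```

```text
t 19.73 p [ 0.4491 -0.0043  0.0912] rot [ 3.125 -0.317  0.   ] F [ 0.1 -0.5  3.7] gw 41.8 gf 3.1
t 19.78 p [ 0.449  -0.0043  0.0912] rot [ 3.126 -0.317 -0.   ] F [-0.4 -0.8  2.9] gw 41.9 gf 3.0
12 [np.int64(33), [70.2, 72.6, 73.2], [11.1, 16.2], np.int64(30), [74.9, 77.5, 77.9], [11.4, 15.8]]
21 [np.int64(70), [68.2, 69.2, 73.3], [12.0, 21.3], np.int64(69), [68.2, 68.9, 73.4], [12.1, 21.6]]
24 [np.int64(70), [68.7, 69.6, 73.8], [11.9, 21.8], np.int64(71), [68.3, 69.3, 74.0], [12.6, 22.5]]
27 [np.int64(90), [68.7, 72.8, 74.4], [11.9, 22.2], np.int64(84), [68.4, 71.4, 74.3], [12.5, 22.3]]
30 [np.int64(97), [68.5, 73.1, 74.3], [11.2, 22.1], np.int64(94), [68.2, 69.7, 73.9], [11.9, 22.2]]
33 [np.int64(90), [68.5, 69.4, 74.2], [11.2, 21.4], np.int64(101), [68.3, 69.5, 74.3], [11.2, 22.0]]
36 [np.int64(97), [68.4, 69.5, 74.4], [11.1, 21.5], np.int64(91), [68.5, 69.2, 73.8], [11.2, 21.1]]
45 [np.int64(70), [73.4, 74.5, 75.0], [11.4, 22.1], np.int64(73), [73.3, 74.3, 74.9], [11.5, 22.2]]
spindle top [85.  85.6 86. ]
0.06 182 [ 0.4974 -0.0149  0.0637]
0.0665 968 [ 0.4842 -0.0159  0.0686]
0.072 1010 [ 0.4923 -0.0146  0.0743]
```

Ears have followed out to ≈42 mm (a land clamp would stop near 34), so the ring is in the groove. Releasing and retreating.

Emit:
arm_command --pt "46 0 0 0 0" --pt "52 0 0 0 0" --pt "60 0 0 0 0" --pt "64 0 0 0 0" --pt "64 0 0 0 0"

```text
time: 20.2
position: [0.4487, -0.0042, 0.0908]
tool_rot: [3.125, -0.317, -0.001]
ft_force: [-0.1, 1.1, -0.1]
grip_width: 0.701
grip_force: 0.0
```

Emit:
arm_command --pt "66 0 0 0 0" --pt "66 0 0 -10 0" --pt "66 0 0 -30 0" --pt "66 0 0 -60 0" --pt "66 0 0 -90 0"

```text
time: 20.62
position: [0.4483, -0.0042, 0.1823]
tool_rot: [3.125, -0.317, -0.003]
ft_force: [1.0, -0.3, 0.8]
grip_width: 0.756
grip_force: 0.0
```

Emit:
arm_command --pt "66 0 0 -30 0" --pt "66 0 0 -30 0" --pt "66 0 0 -30 0" --pt "66 0 0 -30 0"

```text
time: 20.95
position: [0.4487, -0.0043, 0.2112]
tool_rot: [3.125, -0.317, -0.0]
ft_force: [-1.4, -0.5, -1.0]
grip_width: 0.758
grip_force: 0.0
```

Run:
```python
from h import *
s=st();K,E=cam('wrist')
im,d=get_image('wrist');P=fcloud(K,E,d)*1e3;g=im.max(2)>90
x=P[...,0]-476;y=P[...,1]+10.5
c,sn=np.cos(np.radians(-11.6)),np.sin(np.radians(-11.6))
a=x*c+y*sn;b=-x*sn+y*c   # a along tool x (away from ears)
def pr(n,k): 
    if k.sum()>3: print(n,k.sum(),np.round([np.percentile(a[k],2),np.percentile(a[k],98),np.percentile(b[k],2),np.percentile(b[k],98)],1),'z',np.round(np.percentile(P[...,2][k],[10,50,90]),1))
r=np.hypot(a,b)
pr('spindle top',g&(r<9)&(P[...,2]>78))
pr('ears',g&(a<-15)&(a>-45)&(P[...,2]>85)&(P[...,2]<120)&(abs(b)<30))
for lo,hi in((62,66.5),(66.5,71),(71,77)): pr(f'band{lo}',g&(r<26)&(P[...,2]>lo)&(P[...,2]<hi))
for t in range(0,360,45):
    k=g&(r>13)&(r<15.5)&(np.abs((np.degrees(np.arctan2(b,a))-t+180)%360-180)<15);pr(f'ring {t}',k)
    k=g&(r>18)&(r<22)&(np.abs((np.degrees(np.arctan2(b,a))-t+180)%360-180)<15);pr(f'   collar {t}',k)
```

```text
t 20.95 p [ 0.4487 -0.0043  0.2112] rot [ 3.125 -0.317 -0.   ] F [-1.4 -0.5 -1. ] gw 65.9 gf 0.0
spindle top 2388 [-5.   6.5 -8.   8. ] z [ 86.1 284.7 296.8]
ears 313 [-38.  -18.5 -21.8  21.1] z [ 95.7 110.  111.1]
band62 45 [-13.6  23.7 -23.6  22.8] z [63.6 64.6 66. ]
band66.5 626 [-18.3  22.2 -22.2  21.7] z [68.1 69.4 70.4]
band71 569 [-19.   21.8 -15.3  16.6] z [72.8 74.3 75.4]
ring 0 8 [14.3 14.6 -3.1  3.3] z [67.5 68.1 69.2]
   collar 0 69 [18.  21.9 -5.   5.2] z [14.3 73.9 75. ]
ring 45 26 [ 6.7 12.3  8.1 12.7] z [ 69.9  74.  282.1]
   collar 45 50 [ 9.7 18.1  9.9 17.7] z [15.5 70.6 74.9]
ring 90 198 [-3.5  3.6 12.7 15.2] z [283.4 285.8 297.3]
   collar 90 257 [-4.1  5.3 17.7 21.7] z [ 69.4 284.5 285.3]
ring 135 22 [-12.8  -7.4   8.   12.9] z [73.8 75.  79.2]
   collar 135 38 [-18.1 -10.1  10.   17.9] z [68.7 70.4 79.1]
ring 180 9 [-15.4 -14.3  -3.1   3.3] z [69.1 69.7 70.1]
   collar 180 69 [-21.8 -18.1  -5.    5. ] z [70.5 78.3 79.6]
ring 225 18 [-12.4  -7.  -12.6  -8.3] z [73.6 74.3 75.3]
   collar 225 42 [-18.3  -9.8 -17.9  -9.9] z [68.6 70.1 74.7]
ring 270 212 [ -3.5   3.6 -15.4 -12.7] z [283.6 293.5 297.6]
   collar 270 431 [ -3.8   5.2 -21.7 -17.8] z [280.5 285.2 297.4]
ring 315 20 [  7.   12.3 -12.4  -7.9] z [70.6 74.6 75.4]
   collar 315 47 [  9.9  17.9 -18.3  -9.6] z [68.7 73.3 75. ]
```

Free: ears ≈43 mm apart (closed in the groove), ring top ≈74.3 mm, collar held at ≈69.4 mm, and the robot is clear. Handing in.

```bash
python3 -c "
from bench import *
print(close_job())"
```

```text
the job is handed in; nothing more can be done
None
```

The spindle is reassembled: the snap ring closed into the groove (ears about 43 mm apart) and holds the sprung collar down, the arm is clear, and I handed the job in at about 21 s; `close_job()` returned no verdict.

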